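# Register a stompbox in the test nest and run its switch sequence

## Robot

A 7-joint arm with a two-finger parallel gripper is mounted at the origin on the work surface. World frame = base frame: x ahead of the robot, y to its left, z up, the work surface at z = 0. Lengths are in m, angles in rad, forces in N, time in s.
With the tool pointing down it reaches from about 0.425 to 0.825 m from the base axis. Payload 3.6 kg.
Tool frame: the origin (TCP) lies on the centre line of the jaws, within the pads' length; the fingertips stand 19 mm ahead of it and the grasp point (between the pads) is the TCP; x points along the fingers, z is the direction in which the jaws open and shut, and the axes are right-handed (so a half turn about x gives the same grasp; the last joint's range is limited). The gripper opens to 85 mm and grips with 20 to 120 N. Pads are 22 mm wide; open, the fingers measure 114 mm over their backs; the gripper's body (76 mm by 85 mm) begins 54 mm behind the grasp point. The pads swing forward as they close: fully open they stand 13 mm farther back than shut.
Start: joints at [1.29, 0.615, -0.013, 1.423, 0.008, 1.103, -0.04], TCP at [0.163, -0.629, 0.25] pointing down, gripper open.
Joint ranges: [-3.12, 3.12], [-0.3, 2.06], [-1.34, 1.32], [0.26, 2.42], [-1.36, 4.5], [0.01, 1.98], [-2.84, 2.84]. Speed limits (rad/s): [2.79, 2.79, 3.14, 3.14, 3.14, 3.14, 3.14].

## Interface

Orientations are given as a unit quaternion [w, x, y, z].
In Python, from bench import * gives the robot as it stands.
- The arm moves only by the shell command python3 -m creep 'ROWS' [OPENING]. ROWS is JSON, one flat list of numbers, 6 for each row, row after row: the shift along the tool's x, y, z in cm, then the turn, a rotation vector about the tool's x, y, z in degrees. A call has exactly 8 rows; each row shifts and turns the commanded pose from where the row before left it, along the tool's axes as they then stand; what a row does not reach is not made up. A row lasts 1/12 s, in which the tool goes at most 41.7 mm and 7.16 degrees, less where a joint would pass 70% of its speed; a pose out of reach is approached as far as the arm can. A call is refused whole if a number of a shift passes 4.17 or a number of a turn 7.16, either way. A call with a gripper value outside its range is refused whole. OPENING is the finger opening in cm, from 0 to 8.54, set as the call begins (- or left out, the last holds). The fingers move at their own pace and stop on an object; the grip force is fixed at half the most. Time passes only in rows, so rows that do not move let the fingers close, or fill a call up. It gives the time, the measured TCP pose, the force and the opening at its end, in the units of the state.
- observe(): the state, without advancing time (a new reading comes with each control period).
- get_image(name): name is "side" or "top" or "wrist"; returns the picture (384x512x3 uint8, red, green, blue); there is no depth.
- calibration(name): a dict with "vertical_fov" (degrees; the focal length in pixels is half the picture's height over the tangent of half this angle, whatever the lens; pixels are square), "cx", "cy" (the principal point, pixels), "R" (3x3) and "t" (3): a world point X has camera coordinates R X + t; the wrist camera has in their place "T_tool_cam" (4x4, takes a point from camera to tool coordinates, whose origin is the TCP and whose axes are the tool frame's). Camera axes: x right, y down, z forward; pixel columns grow to the right and rows downward; lengths in m; the calibration is good to about 2 mm. A picture is of the moment at which its call begins: read the wrist's pose just before it. calibration takes no time and is no camera call.
- sign_off(): hands the job in, once; it reports no verdict.
The state is a dict: "time_s": time; "qpos": joint angles; "qd": joint speeds; "tau": joint torques, N m; "tcp_pos": TCP position; "ee_rot": TCP orientation; "contact_force": force on the tool from outside, world axes, zero at the start; "moment": the same for the moment, N m; "width": opening from 0.0 (shut) to 1.0 (fully open).
Only numpy, scipy, OpenCV 4.12 (cv2) and the standard library are available. Lean on these libraries where they do the work, as an engineer would, in place of code of your own. Each camera call takes 0.05 s, during which the arm holds its last target.

## Task

On the pedal test bench, push the loose aluminium pedal across the nest until it lies squarely against both yellow stops (the far one and the left one). Then, reaching in at a slant under the light bar, press the foot switches on the sloping pedalboard all the way down and let them up again, one at a time: first the red pedal's, then the yellow one's, then the blue one's. Do not press the white pedal's switch, press none before the aluminium pedal is home, and leave it and the other things on the bench where they are.

Things in the scene. Friction and masses are not known exactly. Their poses are not given: they have to be found in the camera images.
- unit: The pedal to be tested: a loose bare-aluminium stompbox with an orange patch, 60 (own x) x 112 (own y) x 36 (z) mm, 350 g, lying flat on the nest. On top, within its outline: a steel stud (12 dia, top 46 mm up) near its -y end, two black knobs (tops 48 mm up) near its +y end. Origin: centre of its underside, z up.
- nest: Fixed test nest: black plate 8 mm thick (own x -120 to 75, y -145 to 90 mm) with two yellow stop rails 16 mm thick, tops 30 mm above the table. Far stop: face at own x = 60 mm, spans y -110 to 80. Left stop: face at own y = 80 mm, spans x -50 to 50. Origin at table height; own x points away from the robot, y to its left, turned a little about z.
- nest_home (a point): Where the pedal's origin lies when its long side touches the far stop and its short side the left stop: on the nest plate's upper face, axes as the nest's (the pedal is then 0 or 180 degrees from them).
- board: Fixed pedalboard: deck 370 mm wide sloping up away from the robot at 35 degrees, with four pedals 80 mm apart in any order. Right above the switches runs an aluminium light bar (own x -37 to -9, y -185 to 185, z 220 to 244 mm) on posts at x 70, y +-178. Origin at table height under the deck's middle; own x away from the robot, y to its left, turned a little about z.
- red_switch_top (a point): Centre of the round red cap (36 dia, r 18 mm) of the foot switch on the red pedal (68 wide, 115 long up the slope). The point's z axis points out of the cap, 35 degrees from vertical, leaning to the robot; the cap stands 12 mm above its black collar (52 dia) and 24 mm above the pedal's sloping face. Pressed along -z.
- red_switch (a joint): Travel of the red pedal's foot switch in m: 0 up, 0.008 fully down (spring: about 2 N to start, 6 N when fully down).
- yellow_switch_top (a point): Centre of the round yellow cap (36 dia, r 18 mm) of the foot switch on the yellow pedal (68 wide, 115 long up the slope). The point's z axis points out of the cap, 35 degrees from vertical, leaning to the robot; the cap stands 12 mm above its black collar (52 dia) and 24 mm above the pedal's sloping face. Pressed along -z.
- yellow_switch (a joint): Travel of the yellow pedal's foot switch in m: 0 up, 0.008 fully down (spring: about 2 N to start, 6 N when fully down).
- blue_switch_top (a point): Centre of the round blue cap (36 dia, r 18 mm) of the foot switch on the blue pedal (68 wide, 115 long up the slope). The point's z axis points out of the cap, 35 degrees from vertical, leaning to the robot; the cap stands 12 mm above its black collar (52 dia) and 24 mm above the pedal's sloping face. Pressed along -z.
- blue_switch (a joint): Travel of the blue pedal's foot switch in m: 0 up, 0.008 fully down (spring: about 2 N to start, 6 N when fully down).
- white_switch_top (a point): Centre of the round white cap (36 dia, r 18 mm) of the foot switch on the white pedal (68 wide, 115 long up the slope). The point's z axis points out of the cap, 35 degrees from vertical, leaning to the robot; the cap stands 12 mm above its black collar (52 dia) and 24 mm above the pedal's sloping face. Pressed along -z.
- white_switch (a joint): Travel of the white pedal's foot switch in m: 0 up, 0.008 fully down (spring: about 2 N to start, 6 N when fully down).
- spool: Bystander, leave alone: solder spool, steel, 60 dia x 48 mm; origin at its underside's centre.
- driver: Bystander, leave alone: screwdriver with orange handle, 190 mm long, lying flat.
- flux: Bystander, leave alone: white bottle with red cap, 54 dia x 130 mm; origin at its underside's centre.
- drink: Bystander, leave alone: green glass bottle, 66 dia x 190 mm; origin at its underside's centre.
- mug: Bystander, leave alone: white mug, 80 dia x 90 mm; origin at its underside's centre.
- fuzz: Bystander, leave alone: green pedal, 120 x 94 x 47 mm; origin at its underside's centre.
- wrench: Bystander, leave alone: steel wrench, 160 mm long, lying flat.
Not all that is in view belongs to the job. What is shaped like the unit but pink or purple is not meant.

How it is judged:
By the outcome, as a careful person would: the job done as asked, in the order asked, and still so for the second after the job is handed in, with the robot touching nothing.
It also fails if it takes over 61 s, if anything falls off the work surface, if the arm or the gripper's body presses on something with over 40 N, if the wrist force passes 120 N, or if a joint passes its speed limit or range.

## Working session

There is one attempt and no reset: what is moved stays moved. The work goes in short steps, Python scripts to look and compute and a shell command to move; the robot and the scene stay as the last step left them, time stands still between calls to the robot, and variables do not carry over. Pictures are saved under pics/ and viewed, and the job is handed in when it is done.

```bash
ls; mkdir -p pics; python3 - <<'E'
from bench import *
import cv2,numpy as np
print(observe())
for n in ("side","top","wrist"):
    im=get_image(n); cv2.imwrite(f"pics/{n}0.png",im[:,:,::-1]); print(n,calibration(n))
E
```

```text
pics
{'time_s': 0.0, 'qpos': array([ 1.29049112,  0.61594905, -0.01263157,  1.42494271,  0.00812122,
        1.10339237, -0.04041351]), 'qd': array([ 0.00023243, -0.00046578,  0.00124116, -0.00014588, -0.00012295,
        0.000569  ,  0.00134785]), 'tau': array([-8.03844214e-04, -4.69209373e+01,  2.59116143e-01, -1.71031934e+01,
        1.00681465e-02,  9.70450026e-03,  2.25651839e-06]), 'tcp_pos': array([ 0.16303543, -0.62846372,  0.24910417]), 'ee_rot': array([ 0.55852716,  0.43323412,  0.56002539, -0.43211939]), 'contact_force': array([-0.23643082,  0.18529793,  0.16496664]), 'moment': array([-0.00099945,  0.00203213, -0.00932783]), 'width': 0.9988119870319662}
side {'vertical_fov': 46.487475355578916, 'cx': 261.978107823007, 'cy': 185.0810197019596, 'R': array([[-0.97474391, -0.22312348, -0.00949859],
       [-0.1063326 ,  0.5010894 , -0.85883805],
       [ 0.19638658, -0.83613715, -0.51215914]]), 't': array([0.49711852, 0.19413455, 1.16932683])}
top {'vertical_fov': 54.42784392343545, 'cx': 258.80371023210665, 'cy': 189.72128167276531, 'R': array([[ 0.00488304, -0.99977072, -0.02084874],
       [-0.9957694 , -0.0029483 , -0.09184012],
       [ 0.09175759,  0.02120899, -0.99555548]]), 't': array([-0.1082204 ,  0.53767432,  1.14224081])}
wrist {'vertical_fov': 63.75735517298783, 'cx': 257.97666348985314, 'cy': 194.37012438335339, 'T_tool_cam': array([[ 9.67255280e-04, -2.68856914e-01,  9.63179643e-01,
        -1.24536774e-01],
       [ 6.17004556e-04, -9.63179749e-01, -2.68857564e-01,
         6.82240444e-02],
       [ 9.99999342e-01,  8.54340126e-04, -7.65754758e-04,
         2.62733068e-04],
       [ 0.00000000e+00,  0.00000000e+00,  0.00000000e+00,
         1.00000000e+00]])}
```

View pics/side0.png

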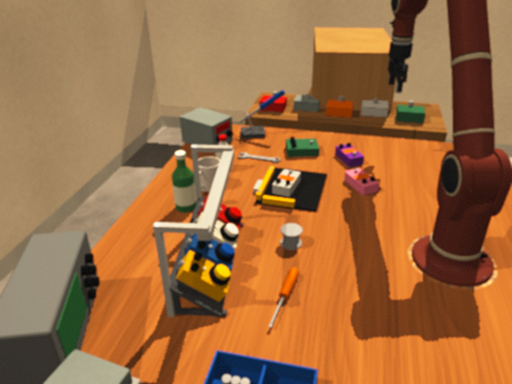

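View pics/top0.png

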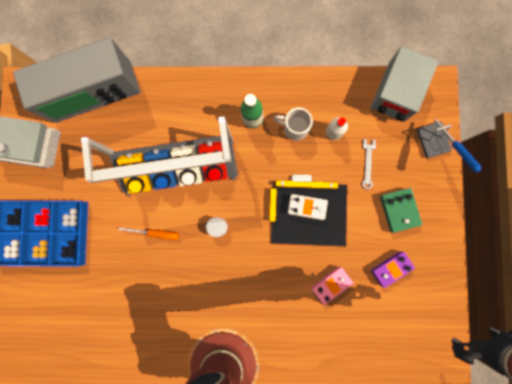

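View pics/wrist0.png

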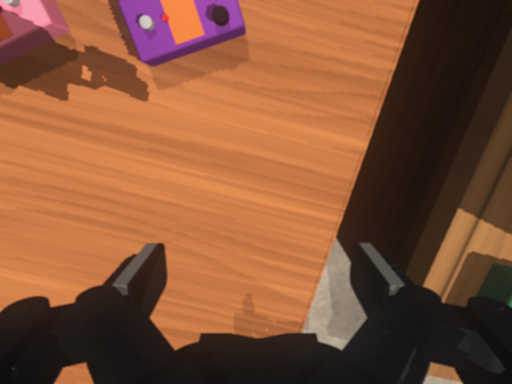

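The top view shows the robot base at about (222,360) and the bare unit with its orange patch on the black nest at (308,206). The look-alikes are the pink pedal (333,285) and the purple one (392,268), which I exclude by colour; the green fuzz is at (400,210). The board is at about (165,165), with its caps from left to right yellow (137,185), blue (162,181), white (189,177) and red (213,173). I'll check the choice in one close crop and measure it.

```bash
cat > h.py <<'E'
from bench import *
import cv2,numpy as np
from scipy.spatial.transform import Rotation as Ro
CAL={n:calibration(n) for n in("side","top","wrist")}
def cam(n,obs=None):
    c=CAL[n]; f=192/np.tan(np.radians(c["vertical_fov"])/2)
    if n!="wrist": R=np.array(c["R"]);t=np.array(c["t"])
    else:
        q=obs["ee_rot"];T=np.eye(4);T[:3,:3]=Ro.from_quat(np.r_[q[1:],q[0]]).as_matrix();T[:3,3]=obs["tcp_pos"]
        M=np.linalg.inv(T@np.array(c["T_tool_cam"]));R=M[:3,:3];t=M[:3,3]
    return f,c["cx"],c["cy"],R,t
def ray(n,u,v,obs=None):
    f,cx,cy,R,t=cam(n,obs); d=R.T@np.array([(u-cx)/f,(v-cy)/f,1]);return -R.T@t,d/np.linalg.norm(d)
def onz(n,u,v,z,obs=None):
    o,d=ray(n,u,v,obs);return o+d*(z-o[2])/d[2]
def proj(n,X,obs=None):
    f,cx,cy,R,t=cam(n,obs);p=R@np.asarray(X)+t;return p[:2]/p[2]*f+[cx,cy]
def two(r1,r2):
    (a,d),(b,e)=r1,r2
    A=np.stack([d,-e],1);s=np.linalg.lstsq(A,b-a,rcond=None)[0]
    p,q=a+d*s[0],b+e*s[1];return (p+q)/2,np.linalg.norm(p-q)
E
python3 - <<'E'
import cv2,numpy as np
a=cv2.imread("pics/top0.png");b=cv2.imread("pics/side0.png")
c1=cv2.resize(a[165:255,255:365],None,fx=5,fy=5,interpolation=cv2.INTER_CUBIC)
cv2.imwrite("pics/c1.png",c1)
c2=cv2.resize(a[110:210,75:245],None,fx=4.5,fy=4.5,interpolation=cv2.INTER_CUBIC);cv2.imwrite("pics/c2.png",c2)
c3=cv2.resize(b[140:320,150:340],None,fx=3.2,fy=3.2,interpolation=cv2.INTER_CUBIC);cv2.imwrite("pics/c3.png",c3)
E
```

```text
(no output)
```

View pics/c1.png

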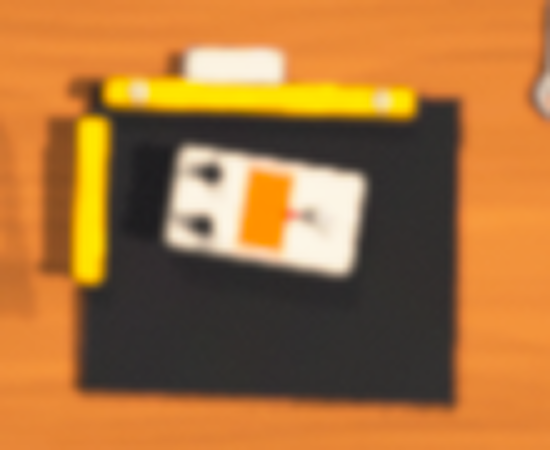

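View pics/c2.png

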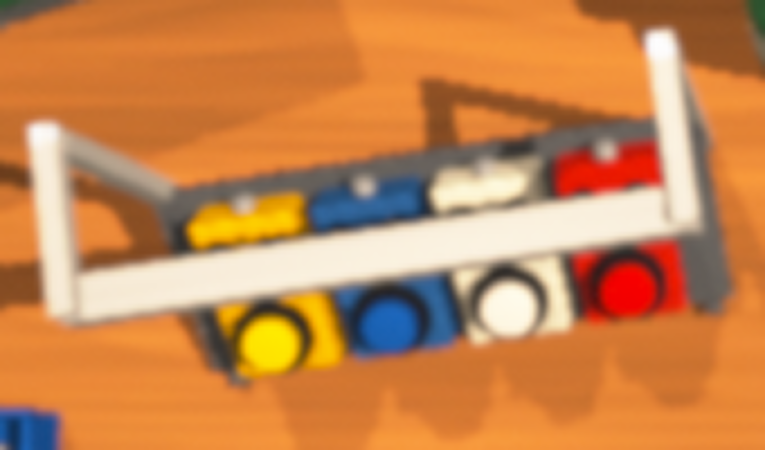

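View pics/c3.png

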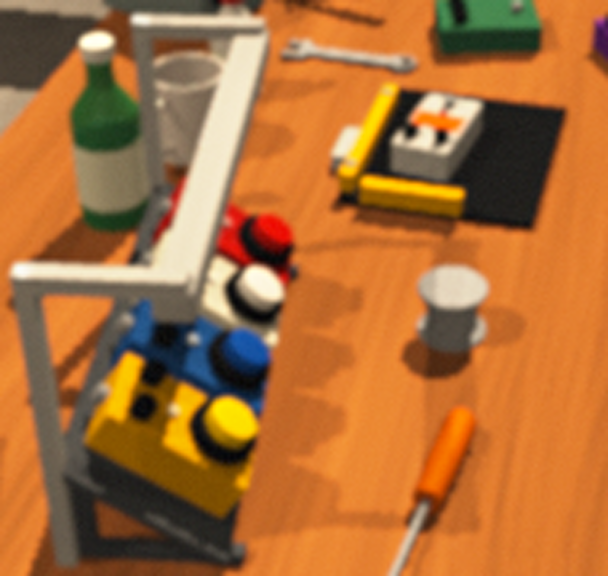

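```bash
python3 - <<'E'
from h import *
a=cv2.imread("pics/top0.png");hsv=cv2.cvtColor(a,cv2.COLOR_BGR2HSV)
T=[(271,342),(389,324),(510,304),(628,284)];S=[(232,418),(242,354),(257,286),(268,236)]
P=[]
for n,t,s in zip("YBWR",T,S):
    p,e=two(ray("top",(t[0]+.5)/4.5+74.5,(t[1]+.5)/4.5+109.5),ray("side",(s[0]+.5)/3.2+149.5,(s[1]+.5)/3.2+139.5));P.append(p)
    print(n,p.round(4),"gap",round(e,4))
P=np.array(P);print(np.linalg.norm(np.diff(P,axis=0),axis=1));v=P[3]-P[0];print("board yaw",np.degrees(np.arctan2(v[0],-v[1])))
# nest plate corners (crop px 5x) z=8mm
k=lambda u,v,z:onz("top",(u+.5)/5+254.5,(v+.5)/5+164.5,z)
for nm,pts,z in(("plate NL?,NR,FR",[(79,390),(455,404),(461,100)],.008),("far rail top near edge",[(105,106),(414,118)],.030),("left rail top right edge",[(106,118),(101,284)],.030)):
    Q=[k(*p,z) for p in pts];print(nm,np.round(Q,4).tolist());d=Q[1]-Q[0];print(np.degrees(np.arctan2(d[1],d[0])))
W=np.zeros_like(hsv[:,:,0]);W[185:225,280:335]=1
white=(hsv[:,:,2]>110)&(W>0)&~((hsv[:,:,0]>20)&(hsv[:,:,0]<35)&(hsv[:,:,1]>150))
n,l,st,c=cv2.connectedComponentsWithStats(white.astype(np.uint8));i=1+np.argmax(st[1:,4]);print(st[i],c[i])
ct=max(cv2.findContours((l==i).astype(np.uint8),cv2.RETR_EXTERNAL,cv2.CHAIN_APPROX_NONE)[0],key=len)
XY=np.array([onz("top",*p[0],.044)[:2] for p in ct],np.float32);r=cv2.minAreaRect(XY*1000);print(r)
print([k(*p,.044).round(4).tolist() for p in [(176,143),(367,174),(354,277),(164,246)]])
E
```

```text
Y [0.5427 0.2615 0.0868] gap 0.0016
B [0.5571 0.1853 0.0813] gap 0.0017
W [0.5697 0.104  0.0844] gap 0.0005
R [0.5834 0.0265 0.0792] gap 0.0004
[0.07771062 0.08228329 0.07889383]
board yaw 9.844669092330804
plate NL?,NR,FR [[0.3739, -0.1428, 0.008], [0.3666, -0.3763, 0.008], [0.5566, -0.3832, 0.008]]
-91.77695833768395
far rail top near edge [[0.5499, -0.1584, 0.03], [0.543, -0.3494, 0.03]]
-92.08036371766644
left rail top right edge [[0.5424, -0.159, 0.03], [0.4397, -0.156, 0.03]]
178.3244819771687
[288 194  41  26 814] [307.87714988 206.58476658]
((485.2940673828125, -255.71702575683594), (117.56388092041016, 65.77812957763672), 80.66087341308594)
[[0.5258, -0.2015, 0.044], [0.5072, -0.3177, 0.044], [0.4446, -0.3091, 0.044], [0.4629, -0.194, 0.044]]
```

The crop confirms the choice: a bare aluminium body with an orange patch, lying on the nest between the yellow stops and turned about 7° to them. I'll work out the first push pose.

```bash
cat >> h.py <<'E'
NY=np.radians(-1.9);NO=np.array([.4871,-.2370])
NR=np.array([[np.cos(NY),-np.sin(NY)],[np.sin(NY),np.cos(NY)]])
def nest(x,y): return NO+NR@np.array([x,y])
def tn(p): return NR.T@(np.asarray(p)[:2]-NO)
def TR(o=None):
    q=(o or observe())["ee_rot"];return Ro.from_quat(np.r_[q[1:],q[0]]).as_matrix()
def plan(pos,R,o=None):
    o=o or observe();R0=TR(o);d=np.asarray(pos)-o["tcp_pos"]
    print("t",round(o["time_s"],2),"F",o["contact_force"].round(1),"tcp",o["tcp_pos"].round(4),"world d cm",(d*100).round(2))
    print(" shift in present axes cm",(R0.T@d*100).round(2)," in final axes",(R.T@d*100).round(2)," turn deg",np.degrees(Ro.from_matrix(R0.T@R).as_rotvec()).round(2))
def rot(x,z):
    x=np.array(x,float);x/=np.linalg.norm(x);z=np.array(z,float);z-=x*(x@z);z/=np.linalg.norm(z);return np.stack([x,np.cross(z,x),z],1)
EX=np.r_[NR[:,0],0];EY=np.r_[NR[:,1],0];DN=[0,0,-1]
E
python3 - <<'E'
from h import *
print(TR().round(3))
p=np.r_[nest(-.060,-.010),.15]
for z in(EY,-EY): plan(p,rot(DN,z))
E
```

```text
[[-0.001  0.968  0.251]
 [ 0.002  0.251 -0.968]
 [-1.    -0.    -0.002]]
t 0.15 F [-0.3  0.6 -0.6] tcp [ 0.1631 -0.6286  0.2494] world d cm [26.37 38.36 -9.94]
 shift in present axes cm [ 10.    35.16 -30.49]  in final axes [  9.94 -25.09  39.22]  turn deg [-1.6355e+02 -3.0000e-02 -1.6000e-01]
t 0.15 F [-0.3  0.6 -0.6] tcp [ 0.1631 -0.6286  0.2494] world d cm [26.37 38.36 -9.94]
 shift in present axes cm [ 10.    35.16 -30.49]  in final axes [  9.94  25.09 -39.22]  turn deg [16.45 -0.11  0.02]
```

```bash
python3 -m creep '[0,0,0,5.48,0,0, 0,0,0,5.48,0,0, 0,0,0,5.48,0,0, 0.76,1.93,-3.02,0,0,0, 0.76,1.93,-3.02,0,0,0, 0.76,1.93,-3.02,0,0,0, 0.76,1.93,-3.02,0,0,0, 0.76,1.93,-3.02,0,0,0]' 5 && python3 -m creep '[0.76,1.93,-3.02,0,0,0, 0.76,1.93,-3.02,0,0,0, 0.76,1.93,-3.02,0,0,0, 0.76,1.93,-3.02,0,0,0, 0.76,1.93,-3.02,0,0,0, 0.76,1.93,-3.02,0,0,0, 0.76,1.93,-3.02,0,0,0, 0.76,1.93,-3.02,0,0,0]'
python3 - <<'E'
from h import *
o=observe();im=get_image("wrist");cv2.imwrite("pics/w1.png",im[:,:,::-1]);np.save("pics/w1.npy",o,allow_pickle=True)
plan(np.r_[nest(-.060,-.010),.15],rot(DN,-EY));print(o["qpos"].round(2),o["width"])
E
```

```text
time_s: 0.82
tcp_pos: [0.2653, -0.4797, 0.2118]
ee_rot: [0.491, 0.508, 0.492, -0.508]
contact_force: [0.2, -0.8, 0.0]
width: 0.587
time_s: 1.48
tcp_pos: [0.4277, -0.2435, 0.1512]
ee_rot: [0.492, 0.508, 0.492, -0.508]
contact_force: [0.7, -0.3, 0.7]
width: 0.587
t 1.53 F [ 3.2  4.7 -0.7] tcp [ 0.4327 -0.2343  0.1498] world d cm [-0.59 -1.07  0.02]
 shift in present axes cm [-0.03 -0.56  1.08]  in final axes [-0.02 -0.55  1.09]  turn deg [ 0.77 -0.44 -0.1 ]
[ 0.44  0.51  0.05  1.99 -0.04  0.64 -1.09] 0.5874423107692377
```

View pics/w1.png

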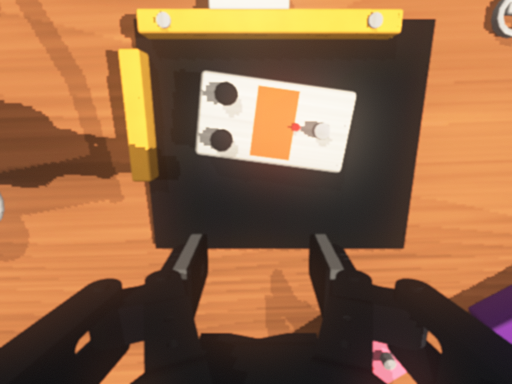

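The wrist view shows the unit at (276,122) with the far stop along row 22 and the left stop at column 138. The arm was still settling, so I'll repeat it at rest and measure.

```bash
cat > meas.py <<'E'
from h import *
import sys
def measure(tag,roi=None):
    o=observe();im=get_image("wrist")[:,:,::-1].copy();cv2.imwrite(f"pics/{tag}.png",im)
    hsv=cv2.cvtColor(im,cv2.COLOR_BGR2HSV);H,S,V=hsv[...,0],hsv[...,1],hsv[...,2]
    yel=((H>21)&(H<35)&(S>150)&(V>90)).astype(np.uint8)
    n,l,st,c=cv2.connectedComponentsWithStats(yel)
    for i in np.argsort(-st[1:,4])[:2]+1:
        ct=max(cv2.findContours((l==i).astype(np.uint8),0,cv2.CHAIN_APPROX_NONE)[0],key=len)
        XY=np.array([onz("wrist",*p[0],.030,o)[:2] for p in ct],np.float32)*1000
        r=cv2.minAreaRect(XY);print("rail",st[i].tolist(),np.round(r[0],1),np.round(r[1],1),round(r[2],2),"nest coords mm",[(tn(b/1000)*1000).round(1).tolist() for b in cv2.boxPoints(r)])
    un=((((S<60)&(V>120))|((H<19)&(S>170)&(V>200)))).astype(np.uint8)
    seed=np.array([p for p in np.argwhere(un)])
    n,l,st,c=cv2.connectedComponentsWithStats(un)
    cand=[i for i in range(1,n) if 800<st[i,4]<40000]
    for i in cand:
        ct=max(cv2.findContours((l==i).astype(np.uint8),0,cv2.CHAIN_APPROX_NONE)[0],key=len)
        XY=np.array([onz("wrist",*p[0],.044,o)[:2] for p in ct],np.float32)*1000
        r=cv2.minAreaRect(XY);print("white",st[i].tolist(),np.round(r[0],1),np.round(r[1],1),round(r[2],2),"nest",(tn(np.array(r[0])/1000)*1000).round(1),[(tn(b/1000)*1000).round(1).tolist() for b in cv2.boxPoints(r)])
    return o
E
python3 - <<'E'
from meas import *
o=measure("w2")
plan(np.r_[nest(-.060,-.010),.15],rot(DN,-EY))
E
```

```text
rail [154, 15, 266, 26, 4932] [ 556.1 -255.8] [188.4  14.4] 88.06 nest coords mm [[62.3, -110.7], [76.7, -110.7], [76.8, 77.7], [62.4, 77.7]]
rail [135, 55, 27, 95, 1815] [ 506.  -151.5] [15.1 68.7] 88.18 nest coords mm [[-18.3, 78.5], [50.4, 78.6], [50.3, 93.7], [-18.3, 93.6]]
white [225, 0, 81, 16, 1282] [ 565.3 -240.7] [53.3  8.8] 88.76 nest [78.3 -1.2] [[74.1, -27.8], [83.0, -27.7], [82.4, 25.5], [73.5, 25.4]]
white [210, 77, 163, 104, 9039] [ 484.7 -257. ] [111.9  60.2] 80.54 nest [ -1.7 -20.1] [[-38.9, -71.5], [20.8, -79.5], [35.5, 31.4], [-24.2, 39.3]]
t 1.58 F [-0.1  0.2 -0.3] tcp [ 0.4307 -0.2375  0.1503] world d cm [-0.39 -0.75 -0.03]
 shift in present axes cm [ 0.02 -0.38  0.76]  in final axes [ 0.03 -0.37  0.77]  turn deg [ 0.75 -0.32 -0.01]
```

View pics/w2.png

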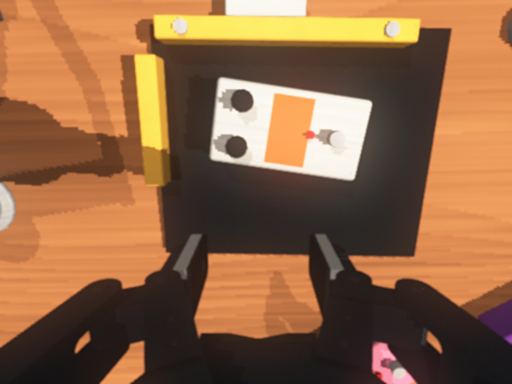

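The picture agrees with the top view: unit centre at nest (-2,-20) mm and turned -7.5°, far stop face at about x=61 mm. I'll go down behind the long side and push.

```bash
python3 -m creep '[0,0,0,0,0,0, 0,0,0,0,0,0, 0,-0.3,0.8,0.4,0,0, 0,-0.27,0.77,0.35,0,0, 2.5,0,0,0,0,0, 2.5,0,0,0,0,0, 2.5,0,0,0,0,0, 1.5,0,0,0,0,0]'
python3 - <<'E'
from h import *
plan(np.r_[nest(-.062,-.018),.033],rot(DN,-EY))
E
```

```text
time_s: 2.25
tcp_pos: [0.4186, -0.2626, 0.0598]
ee_rot: [-0.487, -0.512, -0.488, 0.513]
contact_force: [0.0, 0.6, -0.7]
width: 0.585
t 2.25 F [ 0.   0.6 -0.7] tcp [ 0.4186 -0.2626  0.0598] world d cm [ 0.59  0.97 -2.68]
 shift in present axes cm [ 2.68  0.55 -1.  ]  in final axes [ 2.68  0.56 -0.99]  turn deg [-1.    0.01  0.13]
```

```bash
python3 -m creep '[1.2,0.2,-0.4,-0.5,0,0, 1.2,0.2,-0.4,-0.5,0,0, 0,0,0,0,0,0, 0,0,0,0,0,0, 0,0,0,0,0,0, 0,0,0,0,0,0, 0,0,0,0,0,0, 0,0,0,0,0,0]'
python3 - <<'E'
from h import *
plan(np.r_[nest(-.062,-.018),.033],rot(DN,-EY))
E
```

```text
time_s: 2.92
tcp_pos: [0.4252, -0.2532, 0.0382]
ee_rot: [0.493, 0.507, 0.492, -0.507]
contact_force: [0.4, -0.5, -0.6]
width: 0.587
t 2.92 F [ 0.4 -0.5 -0.6] tcp [ 0.4252 -0.2532  0.0382] world d cm [-0.07  0.03 -0.52]
 shift in present axes cm [ 0.52 -0.07 -0.03]  in final axes [ 0.52 -0.07 -0.02]  turn deg [ 0.22  0.04 -0.07]
```

```bash
python3 -m creep '[0.5,0,0,0,0,0, 0,0.8,0,0,0,0, 0,0.8,0,0,0,0, 0,0.8,0,0,0,0, 0,0.8,0,0,0,0, 0,0.7,0,0,0,0, 0,0.6,0,0,0,0, 0,0,0,0,0,0]'
python3 - <<'E'
from h import *
plan(np.r_[nest(-.010,-.018),.033],rot(DN,-EY))
E
python3 -m creep '[0,0.3,0,0,0,0, 0,0.2,0,0,0,0, 0,0.1,0,0,0,0, 0,0.1,0,0,0,0, 0,0.05,0,0,0,0, 0,0,0,0,0,0, 0,0,0,0,0,0, 0,0,0,0,0,0]'
python3 - <<'E'
from h import *
plan(np.r_[nest(-.010,-.018),.033],rot(DN,-EY))
E
```

```text
time_s: 3.58
tcp_pos: [0.4722, -0.2537, 0.0325]
ee_rot: [0.494, 0.507, 0.492, -0.506]
contact_force: [-0.2, 0.1, -0.4]
width: 0.582
t 3.58 F [-0.2  0.1 -0.4] tcp [ 0.4722 -0.2537  0.0325] world d cm [ 0.43 -0.1   0.05]
 shift in present axes cm [-0.04  0.43  0.09]  in final axes [-0.05  0.43  0.09]  turn deg [ 0.35  0.02 -0.14]
time_s: 4.25
tcp_pos: [0.4766, -0.2541, 0.0325]
ee_rot: [-0.492, -0.507, -0.493, 0.508]
contact_force: [-4.3, 1.0, 3.2]
width: 0.581
t 4.25 F [-4.3  1.   3.2] tcp [ 0.4766 -0.2541  0.0325] world d cm [-0.01 -0.05  0.05]
 shift in present axes cm [-0.05 -0.01  0.05]  in final axes [-0.05 -0.01  0.05]  turn deg [ 0.22 -0.03  0.09]
```

```bash
python3 -m creep '[0,0.1,0,0,0,0, 0,0.1,0,0,0,0, 0,0.1,0,0,0,0, 0,0,0,0,0,0, 0,0,0,0,0,0, 0,0,0,0,0,0, 0,0,0,0,0,0, 0,0,0,0,0,0]'
python3 - <<'E'
from meas import *
plan(np.r_[nest(-.010,-.018),.033],rot(DN,-EY))
measure("w3")
E
```

```text
time_s: 4.92
tcp_pos: [0.4768, -0.254, 0.0323]
ee_rot: [-0.49, -0.506, -0.495, 0.509]
contact_force: [-8.4, 0.0, 6.0]
width: 0.587
t 4.92 F [-8.4  0.   6. ] tcp [ 0.4768 -0.254   0.0323] world d cm [-0.03 -0.06  0.07]
 shift in present axes cm [-0.07 -0.02  0.06]  in final axes [-0.07 -0.02  0.06]  turn deg [ 0.15 -0.11  0.42]
rail [54, 60, 451, 38, 14507] [ 555.7 -264.6] [170.9  13.3] 87.97 nest coords mm [[62.7, -110.8], [75.9, -110.8], [76.3, 60.1], [63.1, 60.1]]
rail [10, 61, 43, 34, 1059] [ 558.9 -169.5] [14.7 11.9] 88.26 nest coords mm [[63.5, 62.5], [75.5, 62.5], [75.4, 77.2], [63.5, 77.2]]
white [145, 2, 149, 54, 7833] [ 570.4 -244.4] [48.  15.7] 88.23 nest [83.5 -4.6] [[75.8, -28.6], [91.4, -28.6], [91.3, 19.4], [75.6, 19.4]]
white [96, 101, 315, 154, 28255] [ 518.2 -253.6] [110.5  58.6] 88.28 nest [ 31.7 -15.6] [[2.5, -70.9], [61.2, -70.8], [60.8, 39.8], [2.2, 39.6]]
white [211, 117, 93, 114, 8949] [ 520.6 -255.6] [33.7 43. ] 88.07 nest [ 34.1 -17.5] [[12.7, -34.3], [55.6, -34.4], [55.6, -0.7], [12.7, -0.7]]
```

View pics/w3.png

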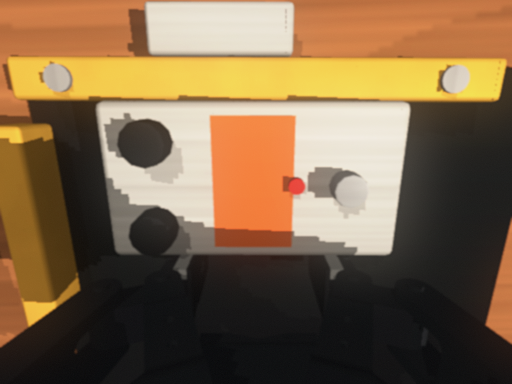

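The view shows the unit flat along the far stop, with its top edge parallel to the rail at about row 102 and its near edge at row 254. I'll back off, turn 90° and push its right end to the left.

```bash
python3 -m creep '[0,-0.8,0,0,0,0, 0,-0.5,0,0,0,0, -2.2,0,0,0,0,0, -2.2,0,0,0,0,0, -2.2,0,0,0,0,0, 0,0,0,-7,0,0, 0,0,0,-7,0,0, 0,0,0,-7,0,0]'
python3 -m creep '[0,0,0,-7,0,0, 0,0,0,-7,0,0, 0,0,0,-7,0,0, 0,0,0,-7,0,0, 0,0,0,-7,0,0, 0,0,0,-7,0,0, 0,0,0,-7,0,0, 0,0,0,-7,0,0]' 1.5
python3 -m creep '[0,0,0,-6.5,0,0, 0,0,0,-6.5,0,0, 0,-1.9,1.1,0,0,0, 0,-1.9,1.1,0,0,0, 0,-1.9,1.1,0,0,0, 0,-1.9,1.1,0,0,0, 0,0,0,0,0,0, 0,0,0,0,0,0]'
python3 - <<'E'
from meas import *
plan(np.r_[nest(.030,-.094),.033],rot(DN,EX))
print(observe()["qpos"].round(2))
E
```

```text
time_s: 5.63
tcp_pos: [0.4697, -0.2542, 0.0996]
ee_rot: [0.58, 0.407, 0.576, -0.406]
contact_force: [-0.8, -0.0, -0.2]
width: 0.586
time_s: 6.3
tcp_pos: [0.4694, -0.2541, 0.099]
ee_rot: [0.703, 0.088, 0.7, -0.088]
contact_force: [0.7, 0.3, -0.3]
width: 0.175
time_s: 6.97
tcp_pos: [0.5105, -0.3326, 0.0985]
ee_rot: [0.708, 0.011, 0.706, -0.011]
contact_force: [-0.2, 0.6, 0.3]
width: 0.177
t 6.97 F [-0.2  0.6  0.3] tcp [ 0.5105 -0.3326  0.0985] world d cm [ 0.34  0.07 -6.55]
 shift in present axes cm [6.55 0.08 0.32]  in final axes [6.55 0.08 0.34]  turn deg [0.12 0.2  0.03]
[ 0.79  0.76 -0.41  1.7   0.41  0.77  0.15]
```

```bash
python3 -m creep '[1.6,0,0.1,0,0,0, 1.6,0,0.1,0,0,0, 1.6,0,0.1,0,0,0, 1.6,0,0,0,0,0, 0,0,0,0,0,0, 0,0.7,0,0,0,0, 0,0.7,0,0,0,0, 0,0.6,0,0,0,0]'
python3 -m creep '[0,0.6,0,0,0,0, 0,0.6,0,0,0,0, 0,0.5,0,0,0,0, 0,0.5,0,0,0,0, 0,0.3,0,0,0,0, 0,0,0,0,0,0, 0,0,0,0,0,0, 0,0,0,0,0,0]'
python3 - <<'E'
from h import *
plan(np.r_[nest(.030,-.044),.033],rot(DN,EX))
E
python3 -m creep '[0,0.2,0,0,0,0, 0,0.2,0,0,0,0, 0,0.1,0,0,0,0, 0,0.1,0,0,0,0, 0,0.1,0,0,0,0, 0,0.1,0,0,0,0, 0,0,0,0,0,0, 0,0,0,0,0,0]'
python3 - <<'E'
from meas import *
plan(np.r_[nest(.030,-.044),.033],rot(DN,EX))
E
```

```text
time_s: 7.63
tcp_pos: [0.5135, -0.3107, 0.0357]
ee_rot: [0.708, 0.01, 0.706, -0.01]
contact_force: [0.1, -1.3, -1.0]
width: 0.178
time_s: 8.3
tcp_pos: [0.5134, -0.2852, 0.0342]
ee_rot: [0.707, 0.011, 0.707, -0.009]
contact_force: [0.2, 0.1, -0.1]
width: 0.181
t 8.3 F [ 0.2  0.1 -0.1] tcp [ 0.5134 -0.2852  0.0342] world d cm [ 0.22  0.32 -0.12]
 shift in present axes cm [0.12 0.33 0.21]  in final axes [0.12 0.33 0.21]  turn deg [ 0.28 -0.04 -0.1 ]
time_s: 8.97
tcp_pos: [0.5128, -0.2821, 0.0344]
ee_rot: [0.707, 0.01, 0.707, -0.013]
contact_force: [-1.2, -7.4, -1.0]
width: 0.173
t 8.97 F [-1.2 -7.4 -1. ] tcp [ 0.5128 -0.2821  0.0344] world d cm [ 0.28  0.01 -0.14]
 shift in present axes cm [0.14 0.02 0.28]  in final axes [0.14 0.02 0.28]  turn deg [ 0.08 -0.06  0.27]
```

```bash
python3 -m creep '[0,0.1,0,0,0,0, 0,0.1,0,0,0,0, 0,0,0,0,0,0, 0,0,0,0,0,0, 0,0,0,0,0,0, 0,0,0,0,0,0, 0,0,0,0,0,0, 0,0,0,0,0,0]'
python3 -m creep '[0,-0.8,0,0,0,0, 0,-0.8,0,0,0,0, -3,0,0,0,0,0, -4,0,0,0,0,0, -4,0,0,0,0,0, -2,0,0,0,0,0, 0,0,0,0,0,0, 0,0,0,0,0,0]'
python3 - <<'E'
from meas import *
measure("w4");print(observe()["tcp_pos"])
E
```

```text
time_s: 9.63
tcp_pos: [0.5128, -0.282, 0.0346]
ee_rot: [0.707, 0.009, 0.707, -0.014]
contact_force: [-0.8, -9.7, -1.1]
width: 0.173
time_s: 10.3
tcp_pos: [0.5142, -0.2915, 0.1657]
ee_rot: [0.708, 0.01, 0.706, -0.01]
contact_force: [0.6, -0.2, -0.9]
width: 0.177
rail [156, 0, 67, 21, 1273] [ 466.8 -151.1] [13.4 49.2] 88.49 nest coords mm [[-47.7, 78.4], [1.6, 78.7], [1.5, 92.0], [-47.7, 91.7]]
rail [294, 169, 20, 81, 759] [ 554.  -311.8] [74.8 14.5] 87.94 nest coords mm [[62.0, -109.9], [76.5, -110.0], [76.7, -35.2], [62.2, -35.2]]
white [220, 16, 83, 155, 8212] [ 518.2 -215.8] [111.8  59.5] 88.1 nest [30.4 22.2] [[0.6, -33.7], [60.1, -33.7], [60.1, 78.1], [0.6, 78.1]]
white [316, 92, 26, 70, 1538] [ 570.8 -239.4] [52.8 17.3] 88.12 nest [83.7  0.4] [[75.1, -26.0], [92.3, -26.0], [92.3, 26.8], [75.0, 26.8]]
white [463, 95, 49, 57, 2241] [ 695.1 -241.2] [36.4 48.8] 10.84 nest [208.    2.7] [[184.9, 22.5], [195.7, -25.1], [231.2, -17.1], [220.4, 30.5]]
white [448, 207, 64, 85, 1539] [ 720.2 -343.5] [49.2 90.6] 52.54 nest [236.5 -98.7] [[185.3, -92.3], [259.1, -145.1], [287.7, -105.0], [214.0, -52.3]]
[ 0.51302609 -0.29137321  0.16410869]
```

View pics/w4.png

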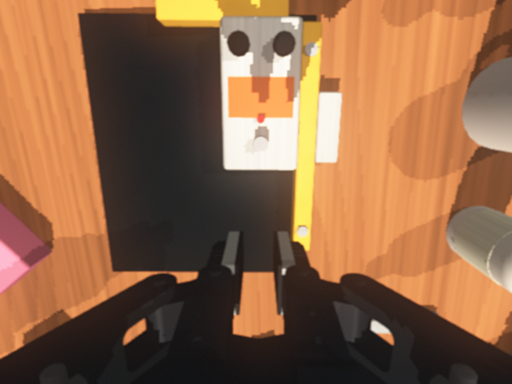

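The unit is home: the white top runs to nest (60,78) mm with its yaw equal to the nest's (88.1°), closed up to both rails. Next is the slanted approach pose in front of the board.

```bash
cat >> h.py <<'E'
BY=np.radians(9.85)
def setb(deg):
    global BX,BYv,BN,RB
    b=np.radians(deg);BX=np.array([np.cos(b),np.sin(b),0]);BYv=np.array([-np.sin(b),np.cos(b),0])
    BN=-np.sin(np.radians(35))*BX+np.array([0,0,np.cos(np.radians(35))]);RB=np.stack([-BN,BYv,np.cross(-BN,BYv)],1)
setb(9.85)
E
python3 - <<'E'
from h import *
print(RB.round(3))
m=np.array([.5632,.1443,.083])
plan(m+.14*BN,RB)
E
```

```text
[[ 0.565 -0.171  0.807]
 [ 0.098  0.985  0.14 ]
 [-0.819  0.     0.574]]
t 10.35 F [ 0.   0.  -0.3] tcp [ 0.513  -0.2914  0.1641] world d cm [-2.89 42.19  3.36]
 shift in present axes cm [-3.29 42.1  -4.07]  in final axes [-0.25 42.07  5.5 ]  turn deg [-11.11 -34.92   3.41]
```

```bash
python3 -m creep '[-0.55,0,-0.7,-1.85,-5.82,0.57, -0.55,0,-0.7,-1.85,-5.82,0.57, -0.55,0,-0.7,-1.85,-5.82,0.57, -0.55,0,-0.7,-1.85,-5.82,0.57, -0.55,0,-0.7,-1.85,-5.82,0.57, -0.55,0,-0.7,-1.85,-5.82,0.57, 0,2.5,0,0,0,0, 0,3,0,0,0,0]' 0
python3 -m creep '[0,3.5,0,0,0,0, 0,3.5,0,0,0,0, 0,3.5,0,0,0,0, 0,3.5,0,0,0,0, 0,3.5,0,0,0,0, 0,3.5,0,0,0,0, 0,3.5,0,0,0,0, 0,3,0,0,0,0]'
python3 - <<'E'
from h import *
m=np.array([.5632,.1443,.083])
plan(m+.14*BN,RB);print(observe()["qpos"].round(2))
E
```

```text
time_s: 11.02
tcp_pos: [0.4515, -0.2463, 0.182]
ee_rot: [0.884, -0.033, 0.461, 0.07]
contact_force: [1.3, 1.6, 0.8]
width: 0.001
time_s: 11.68
tcp_pos: [0.4263, -0.0306, 0.2313]
ee_rot: [0.87, -0.033, 0.484, 0.089]
contact_force: [1.1, -0.7, -0.1]
width: 0.005
t 11.68 F [ 1.1 -0.7 -0.1] tcp [ 0.4263 -0.0306  0.2313] world d cm [ 5.78 16.11 -3.36]
 shift in present axes cm [ 7.79 14.65  5.37]  in final axes [ 7.6  14.89  5.  ]  turn deg [-0.11 -3.04 -1.82]
[ 0.81  0.25 -0.8   2.42  0.94  0.02 -0.68]
```

The arm is at its fold limit (q4, q6), too close to the base, so I'll move on forward-left to the planned point.

```bash
python3 -m creep '[0.5,0,1.5,0,0,0, 0.5,1,1.5,0,0,0, 0.5,2,1,0,0,0, 0.5,2.5,1,0,-0.7,-0.4, 0.5,2.5,0,0,-0.7,-0.4, 0.5,2.5,0,0,-0.8,-0.5, 0,2,0,0,-0.8,-0.5, 0,0,0,0,0,0]'
python3 - <<'E'
from h import *
m=np.array([.5632,.1443,.083])
plan(m+.14*BN,RB);print(observe()["qpos"].round(2))
o=observe();im=get_image("wrist");cv2.imwrite("pics/w5.png",im[:,:,::-1])
E
```

```text
time_s: 12.35
tcp_pos: [0.4623, 0.0666, 0.2409]
ee_rot: [0.873, -0.043, 0.477, 0.088]
contact_force: [-1.2, 1.1, -0.0]
width: 0.002
t 12.35 F [-1.2  1.1 -0. ] tcp [0.4623 0.0666 0.2409] world d cm [ 2.18  6.4  -4.33]
 shift in present axes cm [5.51 5.82 0.48]  in final axes [5.4  5.93 0.18]  turn deg [ 0.89 -2.27 -1.14]
[-0.08  0.2  -0.12  2.37  1.31  0.02 -1.3 ]
```

View pics/w5.png

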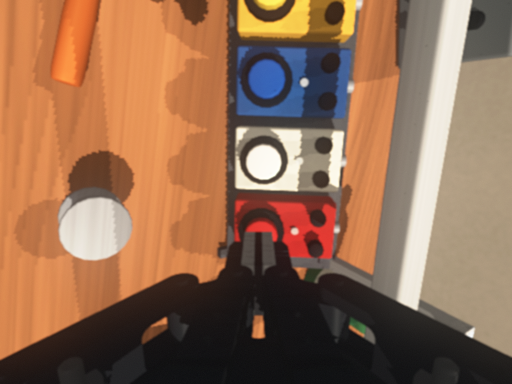

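The wrist view shows the caps: yellow at (270,0), cut off by the frame, blue (266,77), white (264,160) and red (260,222), partly behind the fingers. I'll slide left and picture it at rest.

```bash
python3 -m creep '[-0.5,1.5,0,0,-0.5,-0.3, -0.5,1.5,0,0,-0.5,-0.3, 0,1.5,0,0,-0.5,-0.3, 0,1.4,0,0,-0.5,-0.2, 0,0,0,0,0,0, 0,0,0,0,0,0, 0,0,0,0,0,0, 0,0,0,0,0,0]'
python3 - <<'E'
from h import *
m=np.array([.5632,.1443,.083])
plan(m+.14*BN,RB);print(observe()["qpos"].round(2))
o=observe();im=get_image("wrist")[:,:,::-1].copy();cv2.imwrite("pics/w6.png",im)
import pickle;pickle.dump(o,open("pics/w6.pkl","wb"))
cv2.imwrite("pics/c6.png",cv2.resize(im[0:300,150:400],None,fx=2,fy=2,interpolation=cv2.INTER_CUBIC))
E
```

```text
time_s: 13.07
tcp_pos: [0.4503, 0.1102, 0.2491]
ee_rot: [0.883, -0.042, 0.462, 0.071]
contact_force: [0.8, 0.9, 0.6]
width: 0.002
t 13.07 F [0.8 0.9 0.6] tcp [0.4503 0.1102 0.2491] world d cm [ 3.37  2.04 -5.15]
 shift in present axes cm [6.3  1.51 0.09]  in final axes [6.32 1.43 0.06]  turn deg [-0.03 -0.3   0.68]
[-0.28  0.18 -0.09  2.39  1.7   0.14 -1.86]
```

View pics/c6.png

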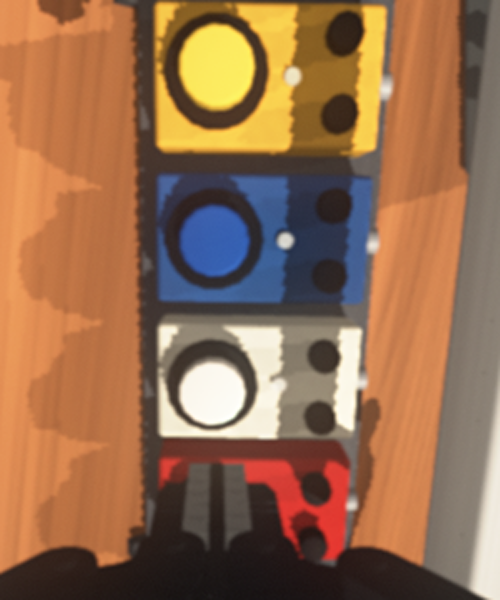

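```bash
cat > fit.py <<'E'
from h import *
import pickle
from scipy.optimize import least_squares
def blob(im,seed,tol=22):
    m=np.zeros((im.shape[0]+2,im.shape[1]+2),np.uint8)
    big=im
    cv2.floodFill(big.copy(),m,seed,0,(tol,)*3,(tol,)*3,cv2.FLOODFILL_MASK_ONLY|cv2.FLOODFILL_FIXED_RANGE|4|(255<<8))
    m=m[1:-1,1:-1];c=max(cv2.findContours(m,0,cv2.CHAIN_APPROX_NONE)[0],key=cv2.contourArea)
    return cv2.fitEllipse(c)
def fit(obsl):  # (idx, origin, dir, w)
    def pos(p,i): return p[:3]+(1.5-i)*.08*np.array([-np.sin(p[3]),np.cos(p[3]),0])
    def res(p):
        r=[]
        for i,o,d,w in obsl:
            v=pos(p,i)-o;r+=list(w*1000*(v-d*(v@d)))
        return r
    s=least_squares(res,[.563,.144,.083,.17],loss="soft_l1")
    return s.x,[pos(s.x,i) for i in range(4)],np.array(res(s.x)).reshape(-1,3)
E
python3 - <<'E'
from fit import *
im=cv2.imread("pics/w6.png");o=pickle.load(open("pics/w6.pkl","rb"))
top=cv2.imread("pics/top0.png")
L=[]
for i,s in enumerate([(258,33),(257,120),(256,196)]):
    for tol in(30,50):
        e=blob(im,s,tol);print(i,tol,np.round(e[0],1),np.round(e[1],1))
    L.append((i,*ray("wrist",*e[0],o),2.))
T=[(271,342),(389,324),(510,304),(628,284)]
for i,t in enumerate(T):
    L.append((i,*ray("top",(t[0]+.5)/4.5+74.5,(t[1]+.5)/4.5+109.5),1.))
x,P,r=fit(L);print(x[:3].round(4),np.degrees(x[3]));print(np.round(P,4));print(np.linalg.norm(r,axis=1).round(1))
E
```

```text
0 30 [258.3  32.7] [34.7 39.5]
0 50 [258.3  32.8] [35.2 40.4]
1 30 [257.  120.2] [32.1 33.4]
1 50 [257.  120.1] [33.1 34.2]
2 30 [256.  196.4] [29.1 30.2]
2 50 [255.9 196.4] [29.6 30.7]
[0.5623 0.1443 0.081 ] 9.25257218880117
[[0.543  0.2628 0.081 ]
 [0.5559 0.1838 0.081 ]
 [0.5687 0.1048 0.081 ]
 [0.5816 0.0259 0.081 ]]
[2.2 1.5 5.8 1.4 1.4 1.1 1.9]
```

```bash
cat >> h.py <<'E'
setb(9.4)
CAP=dict(zip("YBWR",np.array([[0.543,0.2628,0.081],[0.5559,0.1838,0.081],[0.5687,0.1048,0.081],[0.5816,0.0259,0.081]])))
def prog(k):  # TCP relative to cap along n, and in-plane miss, mm
    o=observe();d=o["tcp_pos"]-CAP[k];f=o["contact_force"]
    print("t",round(o["time_s"],2),"n",round(d@BN*1000,1),"y",round(d@BYv*1000,1),"slope",round(d@RB[:,2]*1000,1),"Fn",round(f@BN,1),"F",f.round(1),"q",o["qpos"].round(2))
E
python3 - <<'E'
from h import *
for u,v in((75,320),(660,230),(80,280)): 
    p=onz("top",(u+.5)/4.5+74.5,(v+.5)/4.5+109.5,.244); d=p-CAP["B"];print("bar pt rel blue cap: x",(d@BX*1000).round(1),"y",(d@BYv*1000).round(1))
plan(CAP["R"]+.055*BN,RB);prog("R")
E
```

```text
bar pt rel blue cap: x 5.9 y 135.2
bar pt rel blue cap: x 3.1 y -201.6
bar pt rel blue cap: x 28.3 y 129.7
t 13.12 F [-0.4 -0.   0.3] tcp [0.4503 0.1105 0.2493] world d cm [ 10.01  -8.98 -12.32]
 shift in present axes cm [ 14.99 -10.39  -0.17]  in final axes [ 14.92 -10.49  -0.17]  turn deg [ 0.37 -0.29  0.4 ]
t 13.12 n 204.2 y 104.9 slope 1.7 Fn 0.5 F [-0.4 -0.   0.3] q [-0.28  0.18 -0.09  2.39  1.7   0.14 -1.86]
```

```bash
python3 -m creep '[0,-2,0,0,0,0, 0.5,-2,0,0,0,0, 1,-2,0,0,0,0, 1.5,-2,0,0,0,0, 2,-1.5,0,0,0,0, 2,-0.9,0,0,0,0, 2,0,0,0,0,0, 2,0,0,0,0,0]'
python3 - <<'E'
from h import *
plan(CAP["R"]+.055*BN,RB);prog("R")
E
python3 -m creep '[2,0,0,0,0,0, 1.5,0,0,0,0,0, 0.5,0,0,0,0,0, 0,0,0,0,0,0, 0,0,0,0,0,0, 0,0,0,0,0,0, 0,0,0,0,0,0, 0,0,0,0,0,0]'
python3 - <<'E'
from h import *
plan(CAP["R"]+.040*BN,RB);prog("R")
cv2.imwrite("pics/w7.png",get_image("wrist")[:,:,::-1])
cv2.imwrite("pics/s7.png",cv2.resize(get_image("side")[120:320,140:340,::-1],None,fx=3,fy=3,interpolation=cv2.INTER_CUBIC))
E
```

```text
time_s: 13.78
tcp_pos: [0.5292, 0.0192, 0.1599]
ee_rot: [0.883, -0.042, 0.462, 0.07]
contact_force: [0.0, -0.6, -0.1]
width: -0.001
t 13.78 F [ 0.  -0.6 -0.1] tcp [0.5292 0.0192 0.1599] world d cm [ 2.13  0.16 -3.38]
 shift in present axes cm [ 3.99 -0.16 -0.18]  in final axes [ 3.99 -0.19 -0.2 ]  turn deg [ 0.31 -0.3   0.49]
t 13.78 n 94.9 y 1.9 slope 2.0 Fn -0.0 F [ 0.  -0.6 -0.1] q [ 0.37  0.52 -0.59  2.33  2.41  0.35 -2.26]
time_s: 14.45
tcp_pos: [0.5508, 0.0255, 0.129]
ee_rot: [0.883, -0.044, 0.461, 0.072]
contact_force: [0.1, 0.0, 0.1]
width: -0.003
t 14.45 F [0.1 0.  0.1] tcp [0.5508 0.0255 0.129 ] world d cm [ 0.81 -0.33 -1.52]
 shift in present axes cm [ 1.68 -0.45 -0.26]  in final axes [ 1.68 -0.46 -0.26]  turn deg [ 0.59 -0.2   0.33]
t 14.45 n 56.8 y 4.6 slope 2.6 Fn 0.0 F [0.1 0.  0.1] q [ 0.35  0.62 -0.59  2.31  2.44  0.42 -2.27]
```

View pics/w7.png

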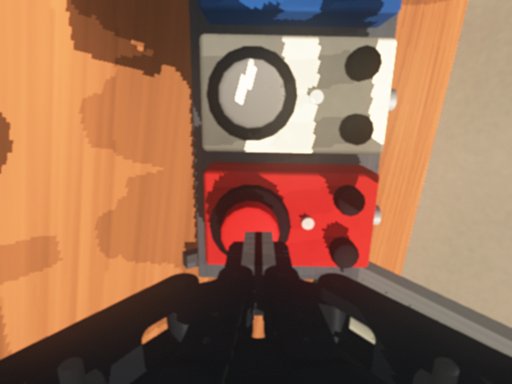

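View pics/s7.png

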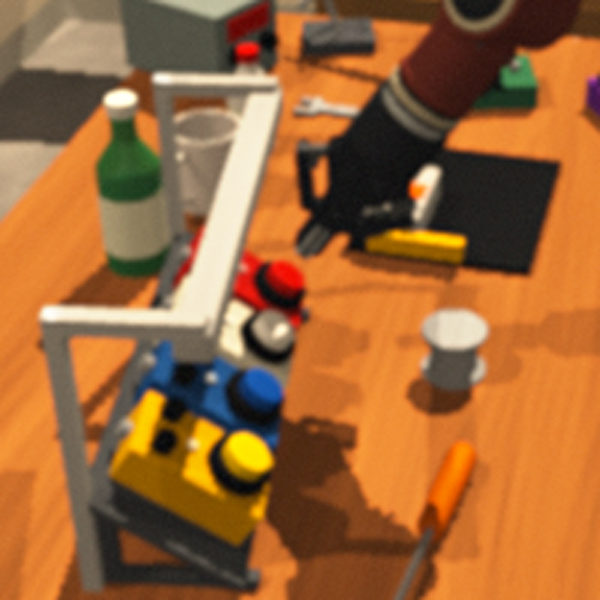

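The wrist view shows the white cap at (252,94) and the red cap around (249,222), with the closed fingertips at (258,237) just short of it. The side view shows the gripper well clear under the bar. I'll check the prediction against the pixels.

```bash
python3 - <<'E'
from fit import *
o=observe()
for k in"WRB":print(k,proj("wrist",CAP[k],o).round(1))
im=cv2.imread("pics/w7.png")
print(blob(im,(260,100),60)[:2])
# tip after travel: where the tool axis meets the cap plane
R=TR(o)
for a in(.019,.045,.057):print(a,proj("wrist",o["tcp_pos"]+R[:,0]*a,o).round(1))
hsv=cv2.cvtColor(im,cv2.COLOR_BGR2HSV)
cv2.imwrite("pics/c7.png",cv2.resize(im[150:280,180:340],None,fx=4.5,fy=4.5,interpolation=cv2.INTER_CUBIC))
E
```

```text
W [254.2  94. ]
R [253.2 228. ]
B [255.8 -79. ]
((251.71656799316406, 92.67112731933594), (65.42184448242188, 68.41197967529297))
0.019 [256.7 247.7]
0.045 [256.9 228.5]
0.057 [256.9 221.3]
```

View pics/c7.png

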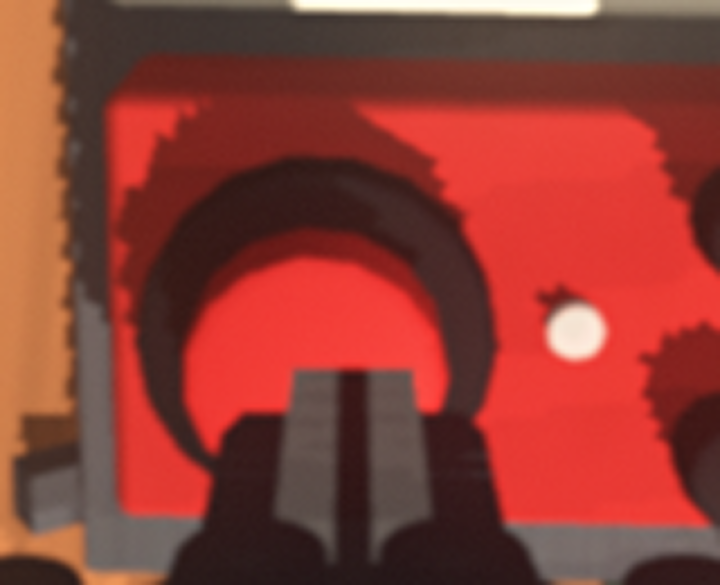

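The red cap sits about 4 mm further right and 2 mm further down the slope than fitted. I'll shift accordingly and come down to just above it.

```bash
python3 -m creep '[0,-0.35,-0.2,0,0,0, 0,-0.3,-0.15,0,0,0, 1,0,0,0,0,0, 1,0,0,0,0,0, 0.8,0,0,0,0,0, 0,0,0,0,0,0, 0,0,0,0,0,0, 0,0,0,0,0,0]'
python3 - <<'E'
from fit import *
prog("R")
im=get_image("wrist")[:,:,::-1].copy()
cv2.imwrite("pics/c8.png",cv2.resize(im[150:330,160:360],None,fx=3,fy=3,interpolation=cv2.INTER_CUBIC))
E
```

```text
time_s: 15.22
tcp_pos: [0.5651, 0.0208, 0.103]
ee_rot: [0.883, -0.043, 0.462, 0.072]
contact_force: [-1.4, -1.5, 3.2]
width: 0.0
t 15.22 n 27.8 y -2.4 slope -1.4 Fn 3.5 F [-1.4 -1.5  3.2] q [ 0.36  0.7  -0.6   2.28  2.48  0.47 -2.27]
```

View pics/c8.png

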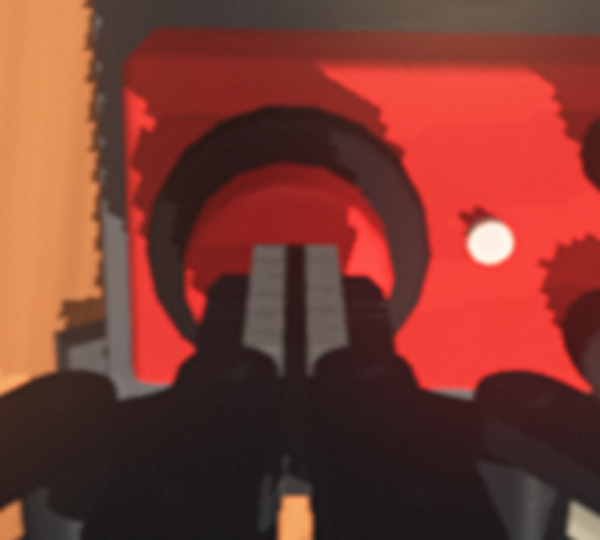

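Contact came early (3.5 N at n = 28 mm), so the caps stand about 8 mm nearer than fitted. The tip is near the centre of the cap, so I'll press on.

```bash
python3 -m creep '[0.2,0,0,0,0,0, 0.2,0,0,0,0,0, 0.2,0,0,0,0,0, 0.1,0,0,0,0,0, 0,0,0,0,0,0, 0,0,0,0,0,0, 0,0,0,0,0,0, 0,0,0,0,0,0]' >/dev/null
python3 - <<'E'
from h import *
prog("R")
E
python3 -m creep '[0.2,0,0,0,0,0, 0.2,0,0,0,0,0, 0.2,0,0,0,0,0, 0,0,0,0,0,0, 0,0,0,0,0,0, 0,0,0,0,0,0, 0,0,0,0,0,0, 0,0,0,0,0,0]'>/dev/null
python3 - <<'E'
from h import *
prog("R")
E
```

```text
t 15.93 n 21.2 y -2.4 slope -1.4 Fn 5.8 F [-2.3 -2.2  5.2] q [ 0.36  0.71 -0.6   2.28  2.49  0.48 -2.27]
t 16.6 n 20.1 y -2.3 slope -1.5 Fn 55.8 F [-28.9 -11.1  47. ] q [ 0.36  0.71 -0.6   2.28  2.49  0.49 -2.27]
```

Red is fully down: 5.8 N at n = 21.2 mm, then a hard stop with 56 N at 20.1. I'll retract, check that it came up, and go to yellow.

```bash
python3 -m creep '[-1,0,0,0,0,0, -1.5,0,0,0,0,0, -1.5,0,0,0,0,0, -0.8,0,0,0,0,0, 0,0,0,0,0,0, 0,0,0,0,0,0, 0,2,0,0,0,0, 0,3,0,0,0,0]'
python3 -m creep '[0,3,0,0,0,0, 0,3,0,0,0,0, 0,3,0,0,0,0, 0,3,0,0,0,0, 0,3,0,0,0,0, 0,2.5,0,0,0,0, 0,1.5,0,0,0,0, 0,0,0,0,0,0]'
python3 -m creep '[0,0,0,0,0,0, 0,0,0,0,0,0, 0,0,0,0,0,0, 0,0,0,0,0,0, 0,0,0,0,0,0, 0,0,0,0,0,0, 0,0,0,0,0,0, 0,0,0,0,0,0]'
python3 - <<'E'
from fit import *
prog("Y");plan(CAP["Y"]+.07*BN,RB)
o=observe();im=get_image("wrist")[:,:,::-1].copy()
cv2.imwrite("pics/w9.png",im);pickle.dump(o,open("pics/w9.pkl","wb"))
print(proj("wrist",CAP["Y"],o),proj("wrist",CAP["Y"]+.009*BN,o))
E
```

```text
time_s: 17.27
tcp_pos: [0.538, 0.0642, 0.1303]
ee_rot: [0.883, -0.042, 0.462, 0.069]
contact_force: [0.8, -0.2, -0.2]
width: 0.001
time_s: 17.93
tcp_pos: [0.5037, 0.2607, 0.129]
ee_rot: [0.882, -0.043, 0.462, 0.077]
contact_force: [0.4, 0.9, -0.8]
width: -0.001
time_s: 18.6
tcp_pos: [0.505, 0.2544, 0.1297]
ee_rot: [0.883, -0.043, 0.462, 0.072]
contact_force: [0.7, -0.0, -0.4]
width: -0.005
t 18.6 n 62.2 y -2.1 slope -4.0 Fn -0.7 F [ 0.7 -0.  -0.4] q [-0.25  0.63 -0.58  2.24  1.95  0.64 -2.3 ]
t 18.6 F [ 0.7 -0.  -0.4] tcp [0.505  0.2544 0.1297] world d cm [-0.16  0.19  0.87]
 shift in present axes cm [-0.78  0.2   0.39]  in final axes [-0.78  0.21  0.4 ]  turn deg [ 0.53 -0.26  0.31]
[263.61400911 214.87955897] [263.80369897 219.84453225]
```

View pics/w9.png

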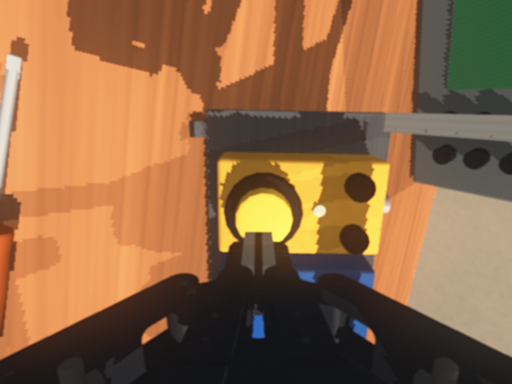

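The yellow cap's bright face is centred at about (264,219), matching the prediction with the 9 mm correction. The finger axis is at column 257, so I'll shift 4 mm up the slope and 2 mm left and press.

```bash
python3 -m creep '[0,0.2,0.2,0,0,0, 0,0,0.2,0,0,0, 1,0,0,0,0,0, 1,0,0,0,0,0, 0.8,0,0,0,0,0, 0,0,0,0,0,0, 0,0,0,0,0,0, 0,0,0,0,0,0]' >/dev/null
python3 - <<'E'
from h import *
prog("Y")
E
python3 -m creep '[0.3,0,0,0,0,0, 0.3,0,0,0,0,0, 0.3,0,0,0,0,0, 0.2,0,0,0,0,0, 0,0,0,0,0,0, 0,0,0,0,0,0, 0,0,0,0,0,0, 0,0,0,0,0,0]' >/dev/null
python3 - <<'E'
from h import *
prog("Y")
E
```

```text
t 19.32 n 33.9 y 0.1 slope -0.7 Fn -0.1 F [0.3 0.3 0.1] q [-0.24  0.69 -0.57  2.21  1.99  0.66 -2.32]
t 19.98 n 23.4 y 0.2 slope -0.1 Fn 4.6 F [-2.4  0.1  4. ] q [-0.24  0.72 -0.57  2.2   2.01  0.67 -2.33]
```

```bash
python3 -m creep '[0.2,0,0,0,0,0, 0.2,0,0,0,0,0, 0.1,0,0,0,0,0, 0,0,0,0,0,0, 0,0,0,0,0,0, 0,0,0,0,0,0, 0,0,0,0,0,0, 0,0,0,0,0,0]' >/dev/null
python3 - <<'E'
from h import *
prog("Y")
E
python3 -m creep '[0.1,0,0,0,0,0, 0.1,0,0,0,0,0, 0,0,0,0,0,0, 0,0,0,0,0,0, 0,0,0,0,0,0, 0,0,0,0,0,0, 0,0,0,0,0,0, 0,0,0,0,0,0]' >/dev/null
python3 - <<'E'
from h import *
prog("Y")
E
```

```text
t 20.65 n 19.5 y 0.2 slope -0.1 Fn 16.8 F [-8.1 -2.9 14.6] q [-0.24  0.72 -0.57  2.2   2.02  0.67 -2.33]
t 21.32 n 19.3 y 0.2 slope -0.2 Fn 31.2 F [-15.6  -6.8  26.6] q [-0.24  0.73 -0.57  2.2   2.03  0.68 -2.33]
```

Yellow bottomed at n ≈ 19.4 mm, the force rising to 31 N without further travel. I'll retract and go to blue, 80 mm to the right.

```bash
python3 -m creep '[-1,0,0,0,0,0, -1.5,0,0,0,0,0, -1.5,0,0,0,0,0, -0.5,0,0,0,0,0, 0,0,0,0,0,0, 0,0,0,0,0,0, 0,-1.5,0,0,0,0, 0,-2,0,0,0,0]'
python3 -m creep '[0,-2,0,0,0,0, 0,-1.5,0,0,0,0, 0,-1,0,0,0,0, 0,0,0,0,0,0, 0,0,0,0,0,0, 0,0,0,0,0,0, 0,0,0,0,0,0, 0,0,0,0,0,0]'
python3 - <<'E'
from fit import *
prog("B");plan(CAP["B"]+.07*BN,RB)
o=observe();im=get_image("wrist")[:,:,::-1].copy()
cv2.imwrite("pics/w10.png",im)
print(proj("wrist",CAP["B"]+.009*BN,o))
E
```

```text
time_s: 21.98
tcp_pos: [0.5144, 0.2246, 0.1307]
ee_rot: [0.883, -0.043, 0.462, 0.074]
contact_force: [1.2, 0.3, -0.6]
width: 0.002
time_s: 22.65
tcp_pos: [0.5216, 0.1796, 0.1317]
ee_rot: [0.883, -0.044, 0.462, 0.073]
contact_force: [-0.3, -0.2, 0.3]
width: 0.002
t 22.65 n 61.3 y 1.4 slope 0.8 Fn 0.4 F [-0.3 -0.2  0.3] q [-0.06  0.61 -0.58  2.3   2.12  0.57 -2.32]
t 22.65 F [-0.3 -0.2  0.3] tcp [0.5216 0.1796 0.1317] world d cm [-0.54 -0.24  0.66]
 shift in present axes cm [-0.87 -0.15 -0.09]  in final axes [-0.87 -0.14 -0.08]  turn deg [ 0.61 -0.27  0.21]
[255.90124169 225.89131561]
```

View pics/w10.png

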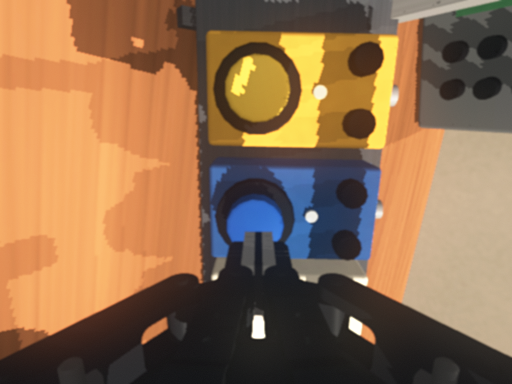

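The blue cap is at about (255,226), on the predicted pixel and under the finger axis, and yellow is up again. I'll press.

```bash
python3 -m creep '[0.5,-0.1,0,0,0,0, 1,0,0,0,0,0, 1,0,0,0,0,0, 0.5,0,0,0,0,0, 0.3,0,0,0,0,0, 0.2,0,0,0,0,0, 0,0,0,0,0,0, 0,0,0,0,0,0]' >/dev/null
python3 - <<'E'
from h import *
prog("B")
E
python3 -m creep '[0.2,0,0,0,0,0, 0.2,0,0,0,0,0, 0.1,0,0,0,0,0, 0,0,0,0,0,0, 0,0,0,0,0,0, 0,0,0,0,0,0, 0,0,0,0,0,0, 0,0,0,0,0,0]' >/dev/null
python3 - <<'E'
from h import *
prog("B")
E
```

```text
t 23.37 n 26.6 y -1.2 slope 0.3 Fn 3.0 F [-1.6 -1.   2.5] q [-0.05  0.69 -0.58  2.27  2.18  0.62 -2.34]
t 24.03 n 21.5 y -1.3 slope 0.4 Fn 5.1 F [-3.5 -3.   3.5] q [-0.05  0.71 -0.58  2.26  2.19  0.62 -2.35]
```

```bash
python3 -m creep '[0.2,0,0,0,0,0, 0.1,0,0,0,0,0, 0.1,0,0,0,0,0, 0,0,0,0,0,0, 0,0,0,0,0,0, 0,0,0,0,0,0, 0,0,0,0,0,0, 0,0,0,0,0,0]' >/dev/null
python3 - <<'E'
from h import *
prog("B")
E
```

```text
t 24.7 n 19.8 y -1.3 slope 0.3 Fn 26.0 F [-15.1  -7.3  20.4] q [-0.05  0.71 -0.58  2.26  2.19  0.63 -2.35]
```

Blue bottomed, with 26 N at n = 19.8 mm. I'll retract clear and check the scene.

```bash
python3 -m creep '[-1,0,0,0,0,0, -1.5,0,0,0,0,0, -2,0,0,0,0,0, -2,0,0,0,0,0, -2,0,0,0,0,0, -1.5,0,0,0,0,0, 0,0,0,0,0,0, 0,0,0,0,0,0]'
python3 - <<'E'
from h import *
prog("B")
a=get_image("top")[:,:,::-1];s=get_image("side")[:,:,::-1]
cv2.imwrite("pics/t11.png",a);cv2.imwrite("pics/s11.png",s)
b=cv2.imread("pics/top0.png")
u=cv2.resize(a[165:255,255:365],None,fx=5,fy=5,interpolation=cv2.INTER_CUBIC);v=cv2.resize(s[140:300,150:340],None,fx=3,fy=3,interpolation=cv2.INTER_CUBIC)
cv2.imwrite("pics/c11.png",u);cv2.imwrite("pics/d11.png",v)
E
```

```text
time_s: 25.37
tcp_pos: [0.4912, 0.1735, 0.1788]
ee_rot: [0.884, -0.043, 0.461, 0.073]
contact_force: [0.6, 0.0, 0.1]
width: 0.001
t 25.37 n 117.6 y 0.4 slope 2.4 Fn -0.3 F [0.6 0.  0.1] q [-0.08  0.46 -0.55  2.33  1.98  0.48 -2.23]
```

View pics/t11.png

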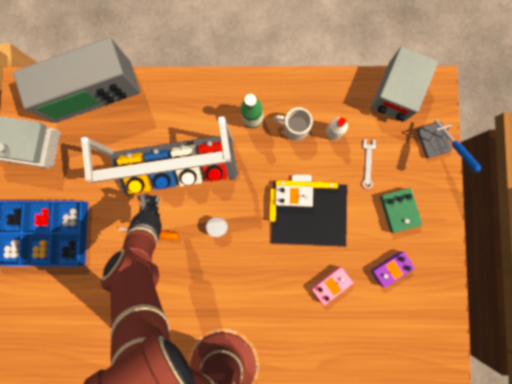

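View pics/c11.png

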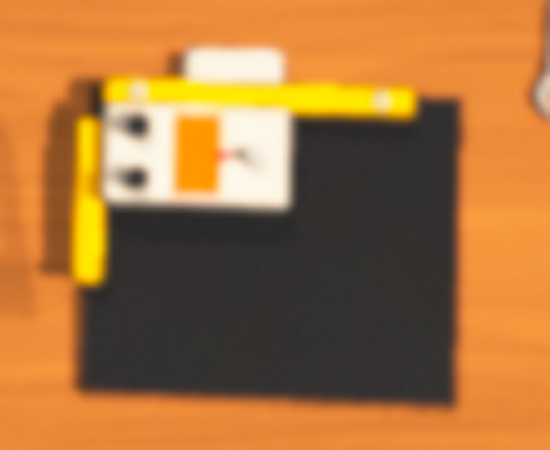

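View pics/d11.png

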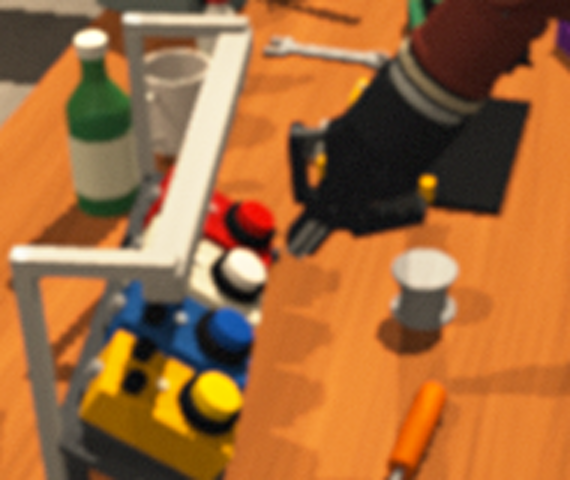

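The unit sits squarely in the stop corner (crop 103–292, 100–210), all four caps are up, and the spool (217,227), screwdriver, pink, purple and the rest are at their first pixels. The arm is clear of everything.

```bash
python3 - <<'E'
from h import *
print(sign_off()); print(observe()["contact_force"])
E
```

```text
the job is handed in; nothing more can be done
None
the job is handed in; nothing more can be done
```

I pushed the aluminium pedal flat against the far stop, then along it against the left stop. Then, reaching in at 35° under the light bar, I pressed the red, yellow and blue switches one at a time and let each up. I handed the job in at about 25.5 s of the 61 s allowed.

**Pedal:** After seating, its yaw matched the nest's, at 88.1° for both. Its edges measured at about x = 60 mm and y = 78 mm in the nest. The far rail's edge itself measured about 62 mm. I put that 2 mm down to shadow and the height difference, because the same offset showed while I was pressing the pedal against the rail.

**Switches:** Each bottomed against a hard stop. The peak force I read was about 56 N on red, 31 N on yellow and 26 N on blue.

**Final pictures:** All four caps are up, the other things are where they started, and the arm is touching nothing.

**Disagreement:** The caps stood about 9 mm nearer along the press direction than my camera fit gave, or the shut fingers reach that much farther than stated. Red was therefore touched earlier than planned, and its press was firmer than intended. The close views at yellow and blue agreed with the corrected figure.

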